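# Snap the cover onto the fan control box

## Robot

A 6-joint arm with a two-finger parallel gripper is mounted at the origin on a cart in front of the work surface, level with it; the furniture and walls round the work are solid. World frame = base frame: x ahead of the robot, y to its left, z up, the work surface at z = 0. Lengths are in m, angles in rad, forces in N, time in s.
With the tool pointing down it reaches from about 0.275 to 0.75 m from the base axis. Payload 10.2 kg.
Tool frame: the origin (TCP) lies midway between the tips of the shut fingers; the grasp point (between the pads) lies 19 mm behind it (env.hold_point_z is the distance from the TCP to the grasp point, in m); x points along the fingers, z is the direction in which the jaws open and shut, and the axes are right-handed (so a half turn about x gives the same grasp; the last joint's range is limited). The gripper opens to 85 mm and grips with 20 to 120 N. Pads are 22 mm wide; open, the fingers measure 114 mm over their backs; the gripper's body (76 mm by 85 mm) begins 54 mm behind the grasp point. The pads swing forward as they close: fully open they stand 13 mm farther back than shut.
Start: joints at [-1.356, 0.313, 1.498, -0, 1.331, -0.223], TCP at [0.223, -0.475, 0.231] pointing down, gripper open.
Joint ranges: [-2.94, 2.94], [-0.97, 2.17], [0.19, 2.56], [-1.23, 4.37], [0.02, 3.11], [-2.88, 2.88]. Speed limits (rad/s): [2.39, 2.39, 3.01, 3.14, 3.14, 3.14].

## Interface

Orientations are given as a unit quaternion [x, y, z, w].
In Python, from bench import env, kinematics, monitor, eyes, job gives the robot as it stands. The module is installed in compiled form; this text tells all that it offers. Calls block until the motion is done:
- env.reach(position, orientation): joint-space move of the TCP to a pose.
- env.movel(position, velocity=0.15, frame=None, guard=None): straight line of the TCP; frame=None keeps the orientation; velocity is the mean speed in m/s. With guard (N) it stops when the force on the tool has changed by that much, and returns True; else False.
- env.set_joints(angles): joint-space move.
- env.release() and env.close_gripper(effort=None): open the fingers fully, or close them until they stop; effort is the grip in N (None keeps the last).
- env.hold(seconds).
- kinematics.ik(position, orientation): joint angles nearest the present ones, or None.
- monitor.sense(): the state.
- eyes.grab_frame(name): name is "side" or "top"; returns a dict with "frame" (480x640x3 uint8, red, green, blue), "mtx" (3x3 intrinsics, pixels), "k1" (the pictures are not rectified: a ray, as slopes to the right and down, at radius r is drawn at 1 + k1 r^2 times it, then the intrinsics apply), "view" (4x4, takes a point from world to camera coordinates). Camera axes: x right, y down, z forward; pixel columns grow to the right and rows downward; lengths in m; the calibration is good to about 2 mm. A picture is of the moment at which its call begins. There is no depth.
A pose or a line that the arm cannot do raises env.MotionError and nothing moves.
- job.hand_in(): hands the job in, once; it reports no verdict.
The state is a dict: "clock": time; "joints": joint angles; "qvel": joint speeds; "joint_efforts": joint torques, N m; "position": TCP position; "ee_rot": TCP orientation; "contact_force": force on the tool from outside, world axes, zero at the start; "ft_torque": the same for the moment, N m; "finger_gap": opening from 0.0 (shut) to 1.0 (fully open).
Only numpy, scipy, OpenCV 4.12 (cv2) and the standard library are available. Lean on these libraries where they do the work, as an engineer would, in place of code of your own. Each camera call takes 0.05 s, during which the arm holds its last target. There are 200 camera calls.

## Task

Fit the blue cover plate, grip outward, onto the open grey control box on its sloping stand: put its four holes over the four white snap posts and press it fully home so that every one of the four orange tongues clicks out over it, then let go. Leave the mixing cup, the two bottles, the screwdriver and the scraper where they are.

Things in the scene. Friction and masses are not known exactly. Their poses are not given: they have to be found in the camera images.
- cover: Blue rigid cover plate 130 x 180 x 5 mm (x, y, z), 0.25 kg, starts flat on the bench. Origin: centre of its underside; z out of the top face, which carries the grip; x along the short, y along the long side. Four round through holes, 14.4 mm diameter, at x = +-48, y = +-73 mm. Turned half round it is the same.
- cover_grip (a point): Middle of the cover's black bridge grip, 33 mm above the centre of its underside; axes as the cover's. The bar is 14 mm thick (x), 70 mm long (y) and reaches from 21 to 45 mm above the underside, on two legs 14 x 18 mm at y = +-26 mm, open beneath between the legs.
- control_box: Grey open box 138 x 188 mm, 48 mm deep, fixed on a steel stand, green circuit board inside. Origin: middle of the home plane, in which the cover's underside lies when home (105 mm above the bench, 2 mm above the box's rim). z out of the open side, tipped 30 degrees from vertical to the robot's side; x up the slope, short side; y along the long side. Posts at x = +-48, y = +-73 mm.
- post0 (a point): White snap post, parallel to the box's z. Point: middle of its shoulder (20 mm wide) in the home plane, axes as the control box's. This one at x = -48, y = -73 mm of the box. Above the shoulder the post is 12 mm thick up to 16 mm, then tapers to a 5 mm tip at 24 mm. Laid on loosely, the cover stops 13 to 16 mm short of home; pressing it on takes about 2 to 4 N a post, 8 to 16 N for all four at once from the grip.
- post1 (a point): White snap post, parallel to the box's z. Point: middle of its shoulder (20 mm wide) in the home plane, axes as the control box's. This one at x = -48, y = +73 mm of the box; shape as post0.
- post2 (a point): White snap post, parallel to the box's z. Point: middle of its shoulder (20 mm wide) in the home plane, axes as the control box's. This one at x = +48, y = -73 mm of the box; shape as post0. Its tip and post3's, 150 mm above the bench, are the highest points of box and stand.
- post3 (a point): White snap post, parallel to the box's z. Point: middle of its shoulder (20 mm wide) in the home plane, axes as the control box's. This one at x = +48, y = +73 mm of the box; shape as post0.
- tongue0 (a joint): Orange tongue on post0's outer side (away from the box's middle, along y). 0 = sprung out, grows as it is pushed in, at most 0.005 m; spring 650 N/m. Out, it slopes from inside the post, 17 mm above the home plane, to 10.2 mm from the post's axis at 8 mm; its flat catch is 6 mm above the plane, so it springs out again when the cover's underside there is within 1 mm of home.
- tongue1 (a joint): The same tongue on post1. The force to press the cover on is greatest while the tongues go in and drops suddenly about 7 mm short of home, when they are all the way in: that is not yet the click. Keep pressing to home.
- tongue2 (a joint): The same tongue on post2.
- tongue3 (a joint): The same tongue on post3.
- mixing_cup: Bystander: clear grey mixing cup, 92 mm wide, 104 mm tall, standing on the bench. Origin: centre of its underside.
- dropper_bottle: Bystander: brown dropper bottle with black top, 37 mm wide, 117 mm tall. Origin: centre of its underside.
- squeeze_bottle: Bystander: whitish squeeze bottle with red cap and bent spout, 63 x 81 x 193 mm. Origin: centre of its underside.
- screwdriver: Bystander: red-handled screwdriver, 188 mm long, 27 mm thick, lying at the front of the bench along its y axis. Origin: centre of its underside.
- scraper: Bystander: scraper with black handle, 195 mm long, 60 mm wide, lying at the front of the bench along its y axis. Origin: centre of its underside.
- blue_carton: Part of the room, fixed: a blue carton hung aslant over the rear middle of the bench, in the way of a wrist. Origin: level with its lowest corner, 275 mm above the bench; it spans x -95 to +60 mm, y -95 to +145 mm, z 0 to 250 mm from there along the world's axes. Swing the arm round in front of it.

How it is judged:
At the end, for the whole second after the job is handed in: The cover lies home on all four post shoulders, grip outward (its origin within 6 mm of the control box's origin and at most 2.5 mm above the home plane, parallel to it within 0.03 rad), all four tongues have sprung out over it (joints below 1 mm), and it is at rest and released (z of cover in the frame of control_box between -0.003 and 0.0025 m and distance between cover and control_box below 0.006 m and angle between the z axis of cover and the z axis of control_box, either way round below 0.03 rad and angle between cover's own z axis and vertical below 0.8 rad and value of joint each of tongue0, tongue1, tongue2, tongue3 below 0.001 m and linear speed of cover below 0.02 m/s); the robot touches nothing.
It fails at once if a bystander (mixing cup, squeeze bottle, dropper bottle, screwdriver, scraper) is moved by more than 40 mm or knocked over (distance of any of mixing_cup, dropper_bottle, squeeze_bottle, screwdriver, scraper from where it was at the start of the episode above 0.04 m or angle between any of mixing_cup, dropper_bottle, squeeze_bottle's own z axis and vertical above 0.6 rad).
It also fails if it takes over 48 s, if anything falls off the work surface, if the arm or the gripper's body presses on something with over 40 N, if the wrist force passes 120 N, or if a joint passes its speed limit or range.

## Working session

There is one attempt and no reset: what is moved stays moved. The work goes in short steps, each a Python script; the robot and the scene stay as the last script left them, time stands still between calls to the robot, and variables do not carry over. Pictures are saved under pics/ and viewed, on a budget of 10 in all, crops included, one or two more only if the job needs it, and the job is handed in when it is done.

```bash
mkdir -p pics; python3 - <<'E'
from bench import env, kinematics, monitor, eyes, job
import cv2,numpy as np
for n in("side","top"):
    f=eyes.grab_frame(n); cv2.imwrite(f"pics/{n}0.png",f["frame"][:,:,::-1])
    print(n,f["mtx"].tolist(),f["k1"],np.round(f["view"],4).tolist())
    print(np.round(-np.array(f["view"])[:3,:3].T@np.array(f["view"])[:3,3],3))
print(monitor.sense(), env.hold_point_z)
E
```

```text
side [[606.6634865441935, 0.0, 313.8543257554516], [0.0, 606.6634865441935, 234.7884700841084], [0.0, 0.0, 1.0]] -0.1734329791971593 [[-0.9537, -0.3003, -0.0184, 0.526], [-0.1336, 0.4773, -0.8686, 0.118], [0.2696, -0.8259, -0.4953, 1.4521], [0.0, 0.0, 0.0, 1.0]]
[0.126 1.301 0.831]
top [[545.0454054036345, 0.0, 316.8721062819936], [0.0, 545.0454054036345, 231.28407662114353], [0.0, 0.0, 1.0]] 0.03981076793486949 [[0.0231, -0.9997, 0.0056, 0.1757], [-0.9967, -0.0235, -0.0774, 0.5088], [0.0775, -0.0038, -0.997, 1.4532], [0.0, 0.0, 0.0, 1.0]]
[0.39  0.193 1.487]
{'clock': 0.1, 'joints': array([-1.35642210e+00,  3.13393368e-01,  1.49837043e+00,  1.68229064e-05,
        1.33102263e+00, -2.23386320e-01]), 'qvel': array([-0.00147649, -0.00247046, -0.00195599, -0.00096159,  0.00059562,
       -0.00133868]), 'joint_efforts': array([ 1.69773222e-03, -4.12900150e+01, -2.60143161e+01, -1.83804345e-04,
        3.01771215e-03,  5.68236061e-06]), 'position': array([ 0.22250135, -0.47525595,  0.23078915]), 'ee_rot': array([ 0.3798072 ,  0.5969311 , -0.3791995 ,  0.59634511]), 'contact_force': array([-0.10717068, -1.04193689, -0.17152621]), 'ft_torque': array([ 0.0020498 , -0.0178871 ,  0.02301178]), 'finger_gap': 0.9986712608009142} 0.0187
```

View pics/side0.png

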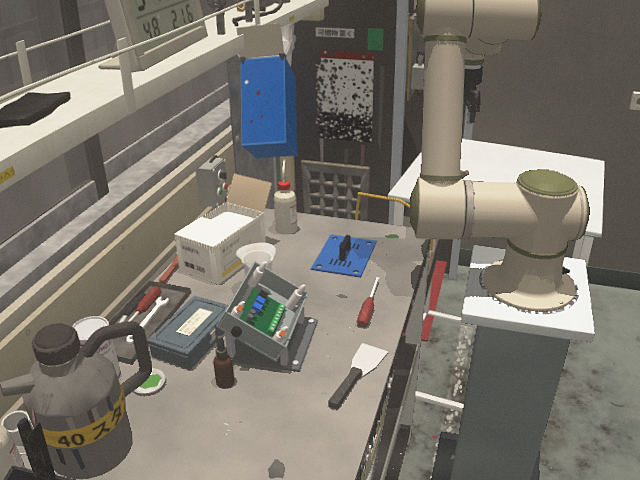

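View pics/top0.png

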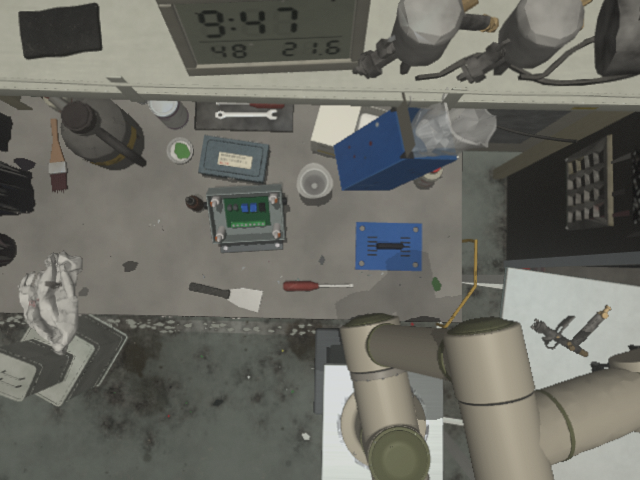

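Both views agree on the layout. In the top view the cover is at about (389,246) with its long side along world y, and the box is at about (247,218). Blue carton is at (375,150) and the bystanders are clear of both. Next I measure the cover by mask and zoom in on the posts.

```bash
cat > h.py <<'E'
from bench import env, kinematics, monitor, eyes, job
import cv2,numpy as np
from scipy.spatial.transform import Rotation as R
def rays(f,uv):
    uv=np.asarray(uv,float).reshape(-1,1,2); V=np.array(f["view"])
    n=cv2.undistortPoints(uv,np.array(f["mtx"]),np.array([f["k1"],0,0,0.])).reshape(-1,2)
    d=np.c_[n,np.ones(len(n))]@V[:3,:3]
    return -V[:3,:3].T@V[:3,3], d/np.linalg.norm(d,axis=1)[:,None]
def onplane(f,uv,z):
    c,d=rays(f,uv); return c+d*((z-c[2])/d[:,2])[:,None]
def cross(f,uv,g,uw):
    c,d=rays(f,uv); e,k=rays(g,uw); P=[];G=[]
    for a,b in zip(d,k):
        s=np.linalg.lstsq(np.c_[a,-b],e-c,rcond=None)[0]
        p,q=c+s[0]*a,e+s[1]*b; P.append((p+q)/2);G.append(np.linalg.norm(p-q))
    return np.array(P),np.array(G)
def proj(f,P):
    V=np.array(f["view"])
    return cv2.projectPoints(np.asarray(P,float).reshape(-1,3),cv2.Rodrigues(V[:3,:3])[0],V[:3,3],np.array(f["mtx"]),np.array([f["k1"],0,0,0.]))[0].reshape(-1,2)
def zoom(f,x,y,w,h,k):
    return cv2.resize(f["frame"][y:y+h,x:x+w,::-1],None,fx=k,fy=k,interpolation=cv2.INTER_CUBIC)
E
python3 - <<'E'
from h import *
T=eyes.grab_frame("top");S=eyes.grab_frame("side")
for f,(x0,y0,x1,y1) in((T,(345,212,435,280)),(S,(300,225,385,285))):
    hsv=cv2.cvtColor(f["frame"],cv2.COLOR_RGB2HSV); m=cv2.inRange(hsv,(95,110,60),(125,255,255))
    k=np.zeros_like(m);k[y0:y1,x0:x1]=m[y0:y1,x0:x1]
    c=max(cv2.findContours(k,0,2)[0],key=cv2.contourArea)
    P=onplane(f,c.reshape(-1,2)+0.0,0.005)
    r=cv2.minAreaRect((P[:,:2]*1000).astype(np.float32)); print(r, cv2.boundingRect(c))
a=zoom(T,197,172,100,90,8); cv2.imwrite("pics/z1.png",a[:600,:800])
a=zoom(S,215,250,110,125,4.8); cv2.imwrite("pics/z2.png",a)
E
```

```text
((470.38323974609375, -7.073814392089844), (174.94784545898438, 127.58415985107422), 89.93972778320312) (356, 222, 65, 49)
((468.0860595703125, -1.1309738159179688), (181.58636474609375, 128.60345458984375), 89.98033905029297) (312, 235, 64, 42)
```

View pics/z1.png

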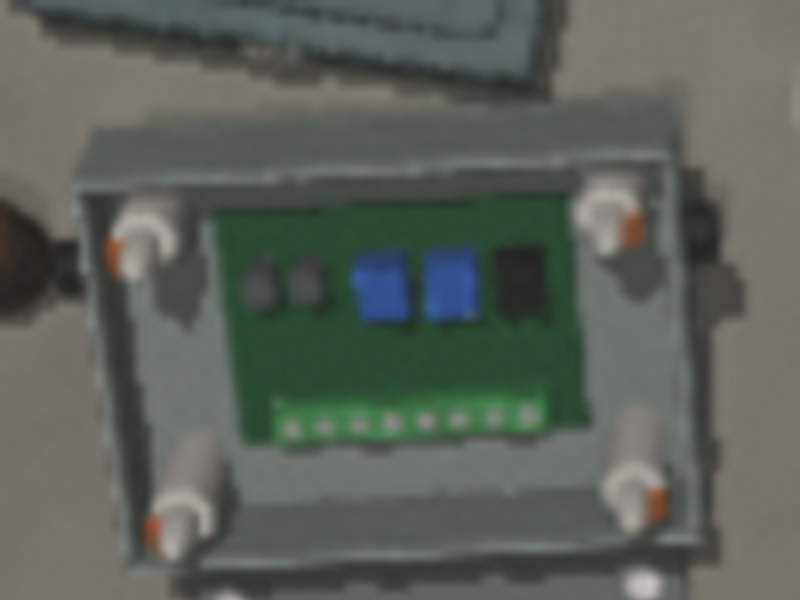

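View pics/z2.png

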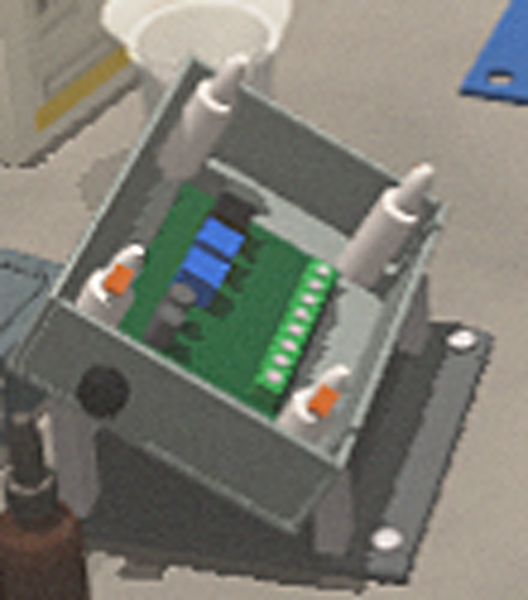

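Zoomed views, post tips. Top crop: post3 (132,272), post2 (608,245), post1 (175,550), post0 (637,522). Side crop: post3 (137,250), post1 (343,372), post2 (237,62), post0 (428,172). I'll triangulate these and fit the rigid box pose.

```bash
python3 - <<'E'
from h import *
T=eyes.grab_frame("top");S=eyes.grab_frame("side")
t=(np.array([[637,522],[175,550],[608,245],[132,272]])+.5)/8-.5+[197,172]
s=(np.array([[428,172],[343,372],[237,62],[137,250]])+.5)/4.8-.5+[215,250]
P,G=cross(T,t,S,s); print(np.round(P,4),np.round(G,4))
L=np.array([[-48,-73,24],[-48,73,24],[48,-73,24],[48,73,24]])/1000
r,e=R.align_vectors(P-P.mean(0),L)[:2]
# yaw only, tilt known
y=np.arctan2(*(P[1]+P[3]-P[0]-P[2])[[0,1]]); yaw=-y
B=R.from_euler('z',yaw)*R.from_euler('y',-np.pi/6)
o=P.mean(0)-B.apply([0,0,.024]); print("free",r.as_matrix().round(3),e,"yaw",yaw,"o",o,"res",np.round((B.apply(L)+o-P)*1000,1))
o[2]=.105; np.savez("box.npz",o=o,B=B.as_quat())
print("repro err px",np.round(proj(T,B.apply(L)+o)-t,1),np.round(proj(S,B.apply(L)+o)-s,1))
# carton low corner guess, cover holes
print("carton",cross(T,[[341,188]],S,[[249,157]]))
print("onplane carton .275",onplane(T,[[341,188],[398,180],[341,150]],.275))
for q in ([.469,-.005,.033],):
  for yw in(0,np.pi):
    # tool x down, z along world +-x
    M=np.c_[[0,0,-1],np.cross([np.cos(yw),0,0],[0,0,-1]),[np.cos(yw),0,0]]
    print(yw,kinematics.ik([.469,-.005,.12],R.from_matrix(M).as_quat()))
    Bm=B.as_matrix();x=-Bm[:,2];z=Bm[:,0]*np.cos(yw)
    M=np.c_[x,np.cross(z,x),z]
    for h in(.033,.12): print(h,kinematics.ik(o+Bm[:,2]*(h-.019),R.from_matrix(M).as_quat()))
E
```

```text
[[0.4813 0.2912 0.0974]
 [0.4689 0.4376 0.0987]
 [0.5649 0.2995 0.1458]
 [0.5516 0.4453 0.1478]] [0.0014 0.0013 0.0009 0.0014]
free [[ 0.86  -0.091 -0.501]
 [ 0.074  0.996 -0.054]
 [ 0.504  0.009  0.864]] 0.04802709625990364 yaw 0.08772495974095063 o [0.52858742 0.36946437 0.10163014] res [[ 0.4  0.9  1. ]
 [-0.  -0.2 -0.3]
 [-0.4 -0.2  0.7]
 [ 0.1 -0.5 -1.4]]
repro err px [[-0.4  0. ]
 [-0.1  0.2]
 [-0.1 -0.2]
 [ 0.2  0.1]] [[-0.7 -1.5]
 [-0.4 -1.3]
 [ 0.3 -1.6]
 [-0.4 -1. ]]
carton (array([[0.6101087 , 0.15147195, 0.31976566]]), array([0.07168227]))
onplane carton .275 [[0.58341125 0.13661915 0.275     ]
 [0.60452474 0.00899001 0.275     ]
 [0.66982111 0.13835282 0.275     ]]
0 [-2.61234834e-01  3.18163905e-01  1.80847150e+00 -4.44089210e-16
  1.01495725e+00 -2.61234834e-01]
0.033 [ 0.51633266  0.49330849  1.65488123 -0.41054618  0.54762886  0.73261971]
0.12 [ 0.55380555  0.32703137  1.68020416 -0.36050788  0.6905736   0.69367524]
3.141592653589793 [-2.61234834e-01  3.18163905e-01  1.80847150e+00 -4.44089210e-16
  1.01495725e+00  2.88035782e+00]
0.033 [ 0.51633266  0.49330849  1.65488123 -0.41054618  0.54762886 -2.40897294]
0.12 [ 0.55380555  0.32703137  1.68020416 -0.36050788  0.6905736  -2.44791742]
```

Tips fit the rigid pattern to about 1 mm and the height is within 3 mm of the given 105 mm. Now the grasp.

```bash
python3 - <<'E'
from h import *
M=np.c_[[0,0,-1],np.cross([1,0,0],[0,0,-1]),[1,0,0]]; q=R.from_matrix(M).as_quat()
env.reach([.469,-.004,.13],q)
env.movel([.469,-.004,.0143],velocity=.12,guard=15)
print(monitor.sense()["position"])
env.close_gripper(100)
s=monitor.sense();print(s["finger_gap"],s["contact_force"],s["clock"])
env.movel([.469,-.004,.09],velocity=.1)
# move to view pose: swing in front of the carton
env.movel([.40,.0,.20],velocity=.2)
s=monitor.sense();print(s["position"],s["finger_gap"],s["contact_force"],s["clock"])
d=np.load("box.npz");o=d["o"];B=R.from_quat(d["B"]).as_matrix()
x=-B[:,2];z=B[:,0];qb=R.from_matrix(np.c_[x,np.cross(z,x),z]).as_quat()
p=o+B[:,2]*(.033-.0187+.075)
print(p,kinematics.ik(p,qb))
f=eyes.grab_frame("side");cv2.imwrite("pics/s3.png",f["frame"][:,:,::-1])
E
```

```text
[ 0.4694016  -0.00412418  0.01485939]
0.14819283832427646 [-0.85660013 -0.06974155  5.31341147] 4.0333
[3.99948314e-01 2.03594373e-05 1.99105498e-01] 0.14593379693021247 [ 0.57023264  0.18556481 -2.62552692] 5.7417
[0.48410911 0.36555247 0.18233607] [ 0.54843669  0.3484282   1.67935782 -0.36626273  0.669644    0.69809343]
```

View pics/s3.png

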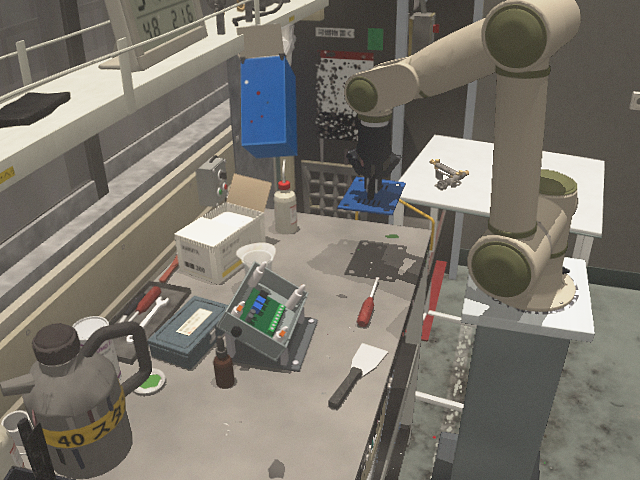

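The cover is held by its grip at about (372,195) and hangs level. Next I go above the box, tilted, and look.

```bash
python3 - <<'E'
from h import *
d=np.load("box.npz");o=d["o"];B=R.from_quat(d["B"]).as_matrix()
x=-B[:,2];z=B[:,0];qb=R.from_matrix(np.c_[x,np.cross(z,x),z]).as_quat()
p=o+B[:,2]*(.033-.0187+.060)
env.reach(p+[-.05,-.05,.07],qb); env.movel(p,velocity=.12)
env.hold(.3)
s=monitor.sense();print(s["position"]-p,(R.from_quat(s["ee_rot"])*R.from_quat(qb).inv()).magnitude(),s["contact_force"],s["clock"])
T=eyes.grab_frame("top");S=eyes.grab_frame("side")
cv2.imwrite("pics/z3.png",zoom(T,190,165,110,100,6));cv2.imwrite("pics/z4.png",zoom(S,205,205,150,150,4))
H=o+(np.array([[-48,-73,65],[-48,73,65],[48,-73,65],[48,73,65]])/1000)@B.T
print(((proj(T,H)-[190,165]+.5)*6-.5).round(),((proj(S,H)-[205,205]+.5)*4-.5).round())
E
```

```text
[-4.31068434e-05 -2.38438846e-05  3.70083302e-04] 0.0005329561972012921 [-0.26707491 -0.55362886 -2.53722789] 8.2833
[[514. 477.]
 [160. 500.]
 [494. 264.]
 [128. 287.]] [[430. 265.]
 [363. 431.]
 [272. 171.]
 [188. 328.]]
```

View pics/z3.png

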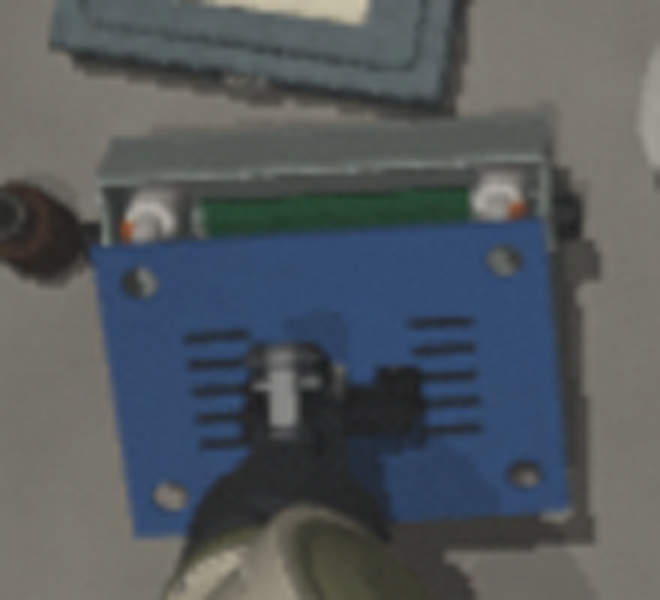

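View pics/z4.png

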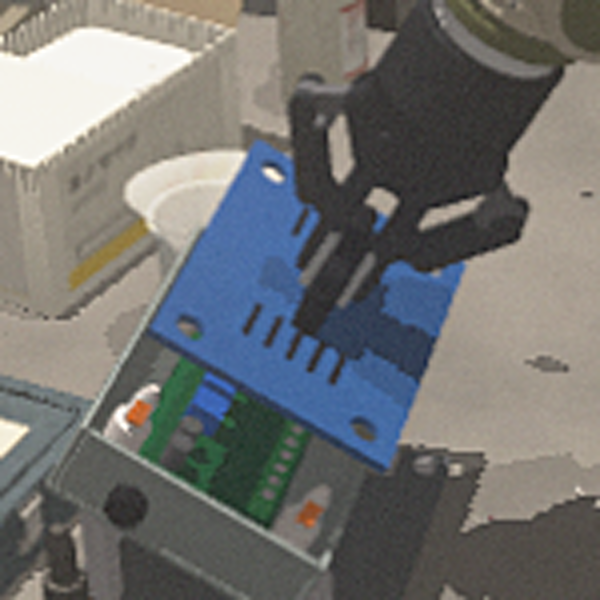

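Observed holes. Top crop: (525,474), (170,496), (505,262), (139,284). Side crop, excluding the hidden post0 one: (364,430), (272,172), (190,325). I'll triangulate these with the same method as the tips so the calibration bias cancels.

```bash
python3 - <<'E'
from h import *
T=eyes.grab_frame("top");S=eyes.grab_frame("side")
t=(np.array([[170,496],[505,262],[139,284]])+.5)/6-.5+[190,165]
s=(np.array([[364,430],[272,172],[190,325]])+.5)/4-.5+[205,205]
t2=(np.array([[175,550],[608,245],[132,272]])+.5)/8-.5+[197,172]
s2=(np.array([[343,372],[237,62],[137,250]])+.5)/4.8-.5+[215,250]
B=R.from_quat(np.load("box.npz")["B"]).as_matrix()
P,G=cross(T,t,S,s);Q,G2=cross(T,t2,S,s2)
print(G,G2); print("hole-tip in box axes mm (want 0,0,41):",np.round((P-Q)@B*1000,1))
o=np.load("box.npz")["o"]
print("holes vs nominal",np.round(((P-o)@B-np.array([[-48,73,65],[48,-73,65],[48,73,65]])/1000)*1000,1))
print("tips vs nominal",np.round(((Q-o)@B-np.array([[-48,73,24],[48,-73,24],[48,73,24]])/1000)*1000,1))
for i in range(3): print(np.linalg.norm(P[i]-P[(i+1)%3]))
E
```

```text
[0.00097597 0.00085987 0.00049787] [0.00132613 0.00085733 0.00139744]
hole-tip in box axes mm (want 0,0,41): [[ 1.1 -4.  41.1]
 [ 1.1 -4.5 41.5]
 [ 1.  -4.8 41.2]]
holes vs nominal [[-0.4 -3.8 -2.7]
 [-0.6 -4.3 -3.3]
 [-0.  -4.2 -1.4]]
tips vs nominal [[-1.5  0.1 -2.7]
 [-1.6  0.2 -3.7]
 [-1.   0.5 -1.7]]
0.17503219374716747
0.1460708960953598
0.09636072464533396
```

The offset is consistent across the three holes: shift x −1.1, y +4.4 mm in the box frame. I'll correct and lower onto the posts.

```bash
python3 - <<'E'
from h import *
d=np.load("box.npz");o=d["o"];B=R.from_quat(d["B"]).as_matrix()
g=o+B@[-.0011,.0044,.033-.0187]; np.save("g.npy",g)
env.movel(g+B[:,2]*.060,velocity=.05)
env.movel(g+B[:,2]*.028,velocity=.08,guard=8)
env.hold(.2)
f0=monitor.sense()["contact_force"]; 
for h in(.022,.019,.017,.015,.013):
    hit=env.movel(g+B[:,2]*h,velocity=.03,guard=10)
    s=monitor.sense(); print(h,hit,np.round((s["position"]-g)@B*1000,1),np.round((s["contact_force"]-f0)@B,1),np.round(s["ft_torque"]@B,2),s["clock"])
    if hit: break
T=eyes.grab_frame("top");S=eyes.grab_frame("side")
a=zoom(T,195,165,100,100,4);b=zoom(S,215,235,100,100,4);cv2.imwrite("pics/z5.png",np.hstack([a,b]))
E
```

```text
0.022 False [-0.2 -0.  21.8] [ 0.9  0.7 -0. ] [ 0.05  0.4  -0.03] 9.8333
0.019 False [-0.1 -0.1 18.8] [ 0.8  0.9 -0.4] [0.06 0.46 0.05] 10.0833
0.017 False [ 0.1  0.  17. ] [1.9 0.5 0.4] [0.06 0.43 0.01] 10.3333
0.015 False [ 0.4  0.1 15.1] [2.7 0.7 1.3] [-0.01  0.13 -0.11] 10.5833
0.013 False [ 0.5  0.1 13.1] [ 3.7 -0.2  3.2] [-0.05 -0.14 -0.18] 10.8333
```

View pics/z5.png

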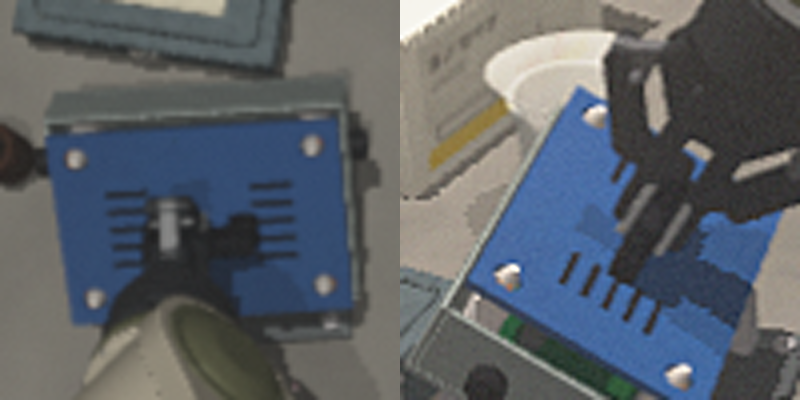

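All four tips show through the holes: (75,158), (312,145), (95,298), (325,284) in the left half. A small +x push means I ease +1 mm that way and then press.

```bash
python3 - <<'E'
from h import *
g=np.load("g.npy");B=R.from_quat(np.load("box.npz")["B"]).as_matrix()
g=g+B@[.0011,0,0];np.save("g.npy",g)
f0=np.array(monitor.sense()["contact_force"])
for h in(.012,.010,.008,.006,.004,.002,.0005,-.001,-.002):
    hit=env.movel(g+B[:,2]*h,velocity=.02,guard=35)
    s=monitor.sense(); print(h,hit,np.round((s["position"]-g)@B*1000,1),np.round(s["contact_force"]@B,1),np.round(s["ft_torque"]@B,2),round(s["finger_gap"],3),s["clock"])
    if hit or (h<.003 and (s["contact_force"]@B)[2]>30): break
S=eyes.grab_frame("side");T=eyes.grab_frame("top")
a=zoom(T,195,165,100,100,4);b=zoom(S,215,235,100,100,4);cv2.imwrite("pics/z6.png",np.hstack([a,b]))
E
```

```text
0.012 False [-0.2  0.1 12.1] [-0.1  0.6  4.5] [ 0.    0.3  -0.18] 0.144 11.1833
0.01 False [-0.1  0.  10. ] [-1.   0.4  4.2] [ 0.02  0.29 -0.21] 0.146 11.4333
0.008 False [-0.1  0.   8. ] [-1.1  0.4  2.8] [-0.08  0.22 -0.23] 0.15 11.6833
0.006 False [-0.4 -0.2  5.4] [ 1.2  2.1 -3.7] [-0.19  0.05 -0.23] 0.147 11.9333
0.004 False [-0.2 -0.1  3.6] [-0.2  2.  -5.3] [ 0.16  0.2  -0.19] 0.143 12.1833
0.002 False [-0.1  0.4  1.8] [ 0.3  4.  -3.6] [ 0.65  0.31 -0.08] 0.149 12.4333
0.0005 False [-0.1 -0.1  0.6] [-1.3  0.7  1.3] [0.12 0.37 0.  ] 0.147 12.6833
-0.001 False [-0.  -0.1  0.5] [-7.6 -2.5 21.8] [-0.52  1.38  0.05] 0.148 12.9333
-0.002 False [-0.  -0.1  0.4] [-10.6  -5.1  35.5] [-0.97  1.9  -0.01] 0.147 13.1833
```

View pics/z6.png

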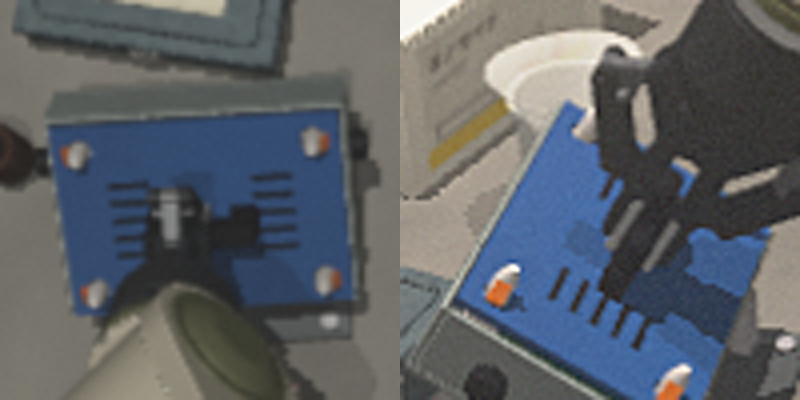

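There is a hard stop at home (35 N) and all four orange tongues are visible over the plate. I'll relieve the force, let go, back off along the box normal and check.

```bash
python3 - <<'E'
from h import *
g=np.load("g.npy");B=R.from_quat(np.load("box.npz")["B"]).as_matrix()
env.movel(g+B[:,2]*.0003,velocity=.02)
s=monitor.sense();print(np.round(s["contact_force"]@B,1))
env.release()
env.movel(g+B[:,2]*.10,velocity=.12,guard=15)
env.movel(g+B[:,2]*.10+[-.12,-.15,.06],velocity=.2)
env.reach(g+B[:,2]*.10+[-.12,-.45,.06],R.from_matrix(np.c_[-B[:,2],np.cross(B[:,0],-B[:,2]),B[:,0]]).as_quat())
env.hold(.3)
s=monitor.sense();print(s["finger_gap"],s["contact_force"],s["clock"])
S=eyes.grab_frame("side");T=eyes.grab_frame("top")
a=zoom(T,195,165,100,100,4);b=zoom(S,215,235,100,100,4);cv2.imwrite("pics/z7.png",np.hstack([a,b]))
E
```

```text
[-3.8  0.   8.9]
1.001706188223363 [-0.95939245 -0.00403136  1.01132823] 18.15
```

View pics/z7.png

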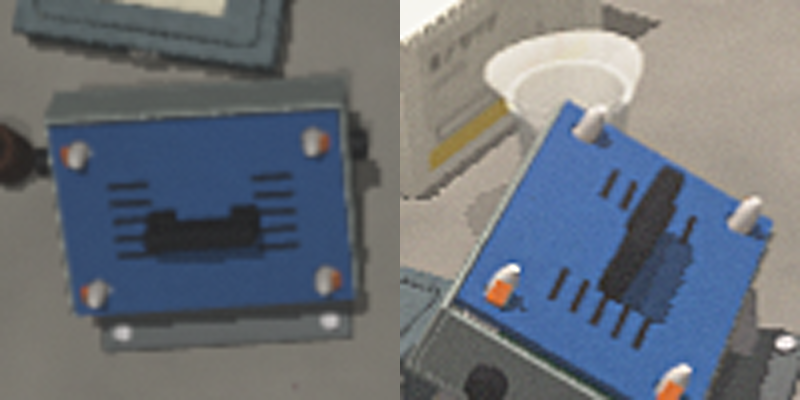

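The cover lies flat and released. Orange tongues show on all four posts: (66,155), (322,142), (84,293) and (336,278) in the top half of the picture. Handing in.

```bash
python3 - <<'E'
from h import *
job.hand_in()
E
```

```text
the job is handed in; nothing more can be done
```

The cover is on the control box, grip outward, with all four snap posts through its holes. I let go, moved the arm clear and handed in at about 18 s on the robot's clock, against the 48 s limit.

- **Alignment:** The box pose came from the four post tips, triangulated from both cameras. Before lowering, I measured the held cover's holes against the tips and corrected by 1.1 mm and 4.4 mm.
- **Pressing home:** The force dropped partway, then met a hard stop of about 35 N with the tool 0.4–0.5 mm above the computed home position.
- **Last checks:** After release, the top view showed orange tongues out on all four posts and the cover flat. The tool read only about 1 N. The side view shows only the two near tongues, because the far two face away from that camera.
- **Disagreements:**
  - My camera height for the box came out about 3 mm below the stated 105 mm. I used the stated value, and the hard stop agreed with it.
  - The top and side cameras differed by about 6 mm on where the cover started along y; the hole measurement before lowering made up for that.
- **Not checked:** I did not measure the tongue joints directly or give the cover a pull test. I planned paths clear of the bystanders and felt no unexpected contact, but did not compare their positions before and after.

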